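Check a turned pin on the go/no-go gap gauge

ROBOT

A 7-joint arm with a two-finger parallel gripper is mounted at the origin on a cart in front of the work surface, level with it; the furniture and walls round the work are solid. World frame = base frame: x ahead of the robot, y to its left, z up, the work surface at z = 0. Lengths are in m, angles in rad, forces in N, time in s.
With the tool pointing down it reaches from about 0.35 to 0.775 m from the base axis. Payload 3.1 kg.
Tool frame: the origin (TCP) lies midway between the tips of the shut fingers; the grasp point (between the pads) lies 19 mm behind it (manip.pinch_z is the z of the grasp point in the tool frame, in m); z points along the fingers, y is the direction in which the jaws open and shut (so a half turn about z gives the same grasp; the last joint's range is limited). The gripper opens to 85 mm and grips with 20 to 120 N. Pads are 22 mm wide; open, the fingers measure 114 mm over their backs; the gripper's body (76 mm by 85 mm) begins 54 mm behind the grasp point. The pads swing forward as they close: fully open they stand 13 mm farther back than shut.
Start: joints at [1.238, 0.311, 0.014, 1.512, -0.004, 1.319, -0.027], TCP at [0.158, -0.527, 0.231] pointing down, gripper open.
Joint ranges: [-2.7, 2.7], [-0.3, 1.91], [-1.27, 1.3], [0.12, 2.57], [-1.44, 4.58], [0.2, 2.03], [-3.05, 3.05]. Speed limits (rad/s): [2.79, 2.79, 3.14, 3.14, 3.14, 3.14, 3.14].

INTERFACE

Orientations are given as a unit quaternion [w, x, y, z].
In Python, from cell import manip gives the robot as it stands.
- The arm moves only by the shell command python3 -m handwheel 'ROWS' [FORCE]. ROWS is JSON, a list of rows, each an object with "xyz": the shift along the tool's x, y, z in units of 25 mm (1.0 is 25 mm), a list of three; "rotation": the turn, a rotation vector about the tool's x, y, z in units of 5 degrees (1.0 is 5 degrees), a list of three; "gripper": the closure, from 0 (fully open) to 1 (shut). In form: [{"xyz": [tx, ty, tz], "rotation": [ax, ay, az], "gripper": gripper}, ...]. A call has 1 to 20 rows; each row is the pose to reach, as a shift and turn from the pose commanded when the call began, along the tool's axes at that moment; what a row does not reach only later rows make up. A row lasts 1/12 s, in which the tool goes at most 41.7 mm and 7.16 degrees, less where a joint would pass 70% of its speed; a pose out of reach is approached as far as the arm can. A call with a gripper value outside its range is refused whole. The fingers move at their own pace and stop on an object; FORCE is the grip in N (left out, the last holds). Time passes only in rows, so rows that repeat a pose let the fingers close. It gives the time, the measured TCP pose, the force and the opening at its end, in the units of the state.
- manip.read_state(): the state, without advancing time (a new reading comes with each control period).
- manip.read_camera(name): name is "scene" or "top"; returns (picture, depth): 400x640x3 uint8, red, green, blue; 400x640 float32, m along the optical axis (not along the pixel's ray), 0 where there is no reading.
- manip.camera_params(name): a dict with "fx", "fy", "cx", "cy" (pixels), "D" ([k1, k2, p1, p2, k3] as OpenCV has them; the pictures are not rectified), "origin" and "rotation" of the camera in the world. Camera axes: x right, y up, looking along -z (the intrinsics and any distortion apply to the point x, -y, -z); pixel columns grow to the right and rows downward; lengths in m; the calibration is good to about 2 mm. A picture is of the moment at which its call begins. camera_params takes no time and is no camera call.
- manip.job_done(): hands the job in, once; it reports no verdict.
Trained networks look in the newest picture that a camera, given by its name, has taken for a name from the list of things; names that differ only in an ending like _2 or _b are one class to them, and where a whole thing is asked for, a point or a joint stands for the part that bears it (a point fixed in the world has none). Each returns a list of dicts, best first, with "conf" (0 to 1); they miss things now and then, are a little off and sometimes report something else, mostly with a low value. They report only what shows in the picture. A call takes as long as a camera call.
- manip.cut_out(camera, label): "pixels" (400x640 bool, what is visible of it) and "at" ([row, column] as shares, 0 to 1, of the picture: columns of its width, rows of its height, amid what is visible of it).
- manip.mark_of(camera, label): "at" ([row, column] as shares, 0 to 1, of the picture: columns of its width, rows of its height: a listed point, or the origin of a listed thing).
The state is a dict: "time": time; "joint_positions": joint angles; "qd": joint speeds; "joint_torque": joint torques, N m; "eef_pos": TCP position; "tool_rot": TCP orientation; "ft_force": force on the tool from outside, world axes, zero at the start; "moment": the same for the moment, N m; "opening": opening from 0.0 (shut) to 1.0 (fully open).
Only numpy, scipy, OpenCV 4.12 (cv2) and the standard library are available. Lean on these libraries where they do the work, as an engineer would, in place of code of your own. Each camera call takes 0.05 s, during which the arm holds its last target. There are 200 camera calls.

TASK

Check the steel pin on the gap gauge: lift it out of the round stand, slide it upright, low between the jaws, in through the open front mouth and right through the wide go gap, and press it gently on into the narrower no-go jaws behind, which must stop it - hold it there for about a second at around 10 N, never more than 16 N anywhere on the gauge. Then draw it back out through the go gap the way it came and stand it fully home in the square stand. Never bring the pin in or out over the top or the sides of the gauge, touch the gauge with nothing but the pin, and leave the other parts on the desk where they are.

Things in the scene. Friction and masses are not known exactly. Their poses are not given: they have to be found in the camera images.
- pin: The workpiece, a turned steel pin 78 mm long, about 120 g, upright in the round stand at the start. Origin: centre of its lower end; z towards its head. Round shank 16 mm in diameter, z = 0 to 44 mm (this is gauged; foot bevelled 1.5 mm); thin 20 mm collar to 47 mm; square grip head 20 x 20 mm, flats facing its own x and y, z = 47 to 78 mm: grip it here.
- gauge: The gap gauge, fixed; its place and yaw vary. Origin on the desk; +x is the push direction (roughly away from the robot), z up. Base plate x = -85 to 110 mm, 90 mm wide, top at z = 8 mm. On it stand two pairs of jaws, up to z = 45 mm: first the go jaws, then the no-go jaws. While the pin is between jaws keep its foot some 4 to 8 mm above the plate, always below z = 30 mm.
- go_gap (a point): Centre of the go gap at plate level: gauge x = -25, y = 0, z = 8 mm, axes as the gauge's. Two rigid steel jaws, gauge x = -42 to -8 mm, leave a straight gap of 17.6 mm (0.8 mm play each side of the pin). Their ends are rounded, radius 6 mm, so the mouth at x = -42 mm funnels; nothing stands in front of it. A pin off the centre line loads the jaws quickly.
- pocket (a point): Gauge x = 5, y = 0, z = 8 mm: the open pocket behind the go gap, axes as the gauge's. Behind it the no-go jaws, gap 12 mm on y = 0. Their block is set by hand and where is not measured: the front face is anywhere from gauge x = 22 to 54 mm. The pin meets their two edges with its axis 5 mm short of that face, so it is stopped at x = 17 to 49 mm: find it by feel.
- nogo_spring (a joint): How far (m) the no-go jaws are pushed back along the gauge's +x against their spring: 0 at rest, hard stop at 0.004. They give from 2 N on, then 1 mm for every 8 N more (10 N is 1 mm, 18 N is 2 mm). The reading is noisy: go by the force on the tool.
- round_stand: Round aluminium stand, fixed, 56 mm across, 30 mm high: the pin starts here. Origin on the desk under its centre. Blind hole 21 mm wide, floor 4 mm above the desk. The stands swap sides from run to run. Obstacle: a tall machine at the left rear leans out to about x = 0.5 m (y = 0.1 to 0.5 m, from 0.2 m up): from the start, draw in to 0.33 m from the base axis, then swing across.
- square_stand: Square aluminium stand on the desk, fixed, 56 x 56 mm, 30 mm high, empty at the start: the checked pin goes here. Origin on the desk under its centre; same hole: 21 mm wide, floor 4 mm above the desk, mouth at 30 mm, no bevel.
- square_stand_hole (a point): Centre of the mouth of the square stand's hole, 30 mm above the desk.
- ring_gauge: Bystander: loose steel ring gauge, 43 mm in diameter, 14 mm high. Origin under its centre. Not to be moved.
- gear: Bystander: loose brass-coloured gear wheel, 44 mm in diameter, 11 mm high. Origin under its centre. Not to be moved.
- gauge_block: Bystander: loose small steel gauge block, 9 x 35 x 20 mm. Origin under its centre. Not to be moved.

How it is judged:
On the way, in this order (a step that is already met when the one before it is completed fails the run):
1. the pin stands in the go gap, between the go jaws and low (lower end under 30 mm above the desk) (x of pin in the frame of gauge between -0.04 and -0.012 m and y of pin in the frame of gauge between -0.004 and 0.004 m and z of pin in the frame of gauge below 0.03 m and angle between pin's own z axis and vertical below 0.15 rad), for 0.02 s.
2. the pin is through the go gap and held against the no-go jaws for half a second with 7 to 14 N (the jaws pushed back by 0.3 mm or more) (x of pin in the frame of gauge above 0.008 m and y of pin in the frame of gauge between -0.006 and 0.006 m and z of pin in the frame of gauge below 0.03 m and contact force between pin and gauge between 7 and 14 N and value of joint nogo_spring above 0.0003 m and angle between pin's own z axis and vertical below 0.15 rad), for 0.5 s.
3. the pin is drawn back out of the mouth, still low (x of pin in the frame of gauge between -0.12 and -0.05 m and y of pin in the frame of gauge between -0.03 and 0.03 m and z of pin in the frame of gauge below 0.03 m).
At the end, for the whole second after the job is handed in: The pin stands upright (within 0.15 rad) and at rest in the hole of the square stand, its lower end within 5 mm of the hole's axis and within 4 mm of the hole's floor, and the no-go jaws have sprung back (x of pin in the frame of square_stand between -0.005 and 0.005 m and y of pin in the frame of square_stand between -0.005 and 0.005 m and z of pin in the frame of square_stand between 0 and 0.008 m and angle between pin's own z axis and vertical below 0.15 rad and linear speed of pin below 0.02 m/s and value of joint nogo_spring below 0.0003 m); the robot touches nothing.
It fails at once if the pin loads the gauge with more than 16 N (contact force between pin and gauge above 16 N).
It fails at once if the pin enters or leaves over the gauge's top or sides: between its jaws, foot below their tops, yet over 30 mm high or over 8 mm off the centre line (x of pin in the frame of gauge between -0.042 and 0.09 m and y of pin in the frame of gauge between -0.045 and 0.045 m and z of pin in the frame of gauge below 0.045 m and (z of pin in the frame of gauge above 0.03 m or y of pin in the frame of gauge above 0.008 m or y of pin in the frame of gauge below -0.008 m)).
It fails at once if the fingers or the arm touch the gauge (contact force between any of the fingers, the arm and gauge above 1 N).
It fails at once if a bystander is moved by more than 10 mm (distance of any of ring_gauge, gear, gauge_block from where it was at the start of the episode above 0.01 m).
It also fails if it takes over 69 s, if anything falls off the work surface, if the arm or the gripper's body presses on something with over 40 N, if the wrist force passes 120 N, or if a joint passes its speed limit or range.

## Working session

There is one attempt and no reset: what is moved stays moved. The work goes in short steps, Python scripts to look and compute and a shell command to move; the robot and the scene stay as the last step left them, time stands still between calls to the robot, and variables do not carry over. Pictures are saved under pics/ and viewed, about 8 in all and at most 12, crops included, and the job is handed in when it is done.

```bash
ls; mkdir -p pics
cat > h.py <<'E'
import numpy as np, cv2
from cell import manip
from scipy.spatial.transform import Rotation as R
def cam(n):
    p=manip.camera_params(n); K=np.array([[p['fx'],0,p['cx']],[0,p['fy'],p['cy']],[0,0,1.]])
    Rm=np.array(p['rotation'],float)
    if Rm.size==4: Rm=R.from_quat(Rm[[1,2,3,0]]).as_matrix()
    return K,np.array(p['D'],float),np.array(p['origin'],float),Rm.reshape(3,3)
def rays(n,uv):
    K,D,o,Rm=cam(n); q=cv2.undistortPoints(np.float64(uv).reshape(-1,1,2),K,D).reshape(-1,2)
    return o,np.c_[q[:,0],-q[:,1],-np.ones(len(q))]@Rm.T
def onplane(n,uv,z):
    o,d=rays(n,uv); return o+d*((z-o[2])/d[:,2])[:,None]
def cloud(n,depth,mask):
    r,c=np.nonzero(mask&(depth>0)); o,d=rays(n,np.c_[c,r]); return o+d*depth[r,c][:,None]
def proj(n,P):
    K,D,o,Rm=cam(n); q=(np.atleast_2d(P)-o)@Rm; q=q*[1,-1,-1]
    return cv2.projectPoints(q,np.zeros(3),np.zeros(3),K,D)[0].reshape(-1,2)
def st():
    s=manip.read_state(); r=np.array(s['tool_rot']); M=R.from_quat(r[[1,2,3,0]]).as_matrix()
    return s,np.array(s['eef_pos']),M
E
python3 - <<'E'
from h import *
for n in ('scene','top'):
    im,d=manip.read_camera(n); cv2.imwrite(f'pics/{n}0.png',im[:,:,::-1]); np.save(f'{n}0.npy',d)
    print(n,{k:np.round(v,3).tolist() for k,v in manip.camera_params(n).items()})
    for l in ['pin','gauge','go_gap','pocket','round_stand','square_stand','square_stand_hole','ring_gauge','gear','gauge_block']:
        for k in manip.mark_of(n,l)[:2]:
            uv=[k['at'][1]*640,k['at'][0]*400]
            z={'go_gap':.008,'pocket':.008,'square_stand_hole':.03,'pin':.004}.get(l,0)
            print(l,round(k['conf'],2),np.round(uv),np.round(onplane(n,uv,z)[0],4))
s,p,M=st(); print(s['time'],p,M.round(3).tolist(),s['opening'],manip.pinch_z)
E
```

```text
pics
scene {'fx': 393.837, 'fy': 393.837, 'cx': 318.796, 'cy': 201.873, 'D': [-0.035, 0.0, 0.0, 0.0, 0.0], 'origin': [-0.108, 0.377, 0.682], 'rotation': [-0.42, -0.193, 0.383, 0.799]}
pin 0.79 [250. 290.] [0.4066 0.1859 0.004 ]
gauge 0.65 [323. 218.] [ 0.5106 -0.0801 -0.    ]
go_gap 0.89 [332. 217.] [ 0.4929 -0.096   0.008 ]
pocket 0.76 [318. 210.] [ 0.5373 -0.0821  0.008 ]
round_stand 0.6 [247. 291.] [0.4107 0.1903 0.    ]
square_stand 0.82 [393. 216.] [ 0.4141 -0.2384  0.    ]
square_stand_hole 0.74 [394. 207.] [ 0.4174 -0.2379  0.03  ]
square_stand_hole 0.38 [247. 292.] [0.3869 0.2006 0.03  ]
ring_gauge 0.8 [243. 239.] [0.559  0.1258 0.    ]
ring_gauge 0.31 [320. 219.] [ 0.5112 -0.071  -0.    ]
gear 0.56 [346. 186.] [ 0.5864 -0.2162  0.    ]
gear 0.3 [328. 220.] [ 0.4974 -0.0864 -0.    ]
gauge_block 0.53 [319. 268.] [0.3774 0.0258 0.    ]
top {'fx': 438.277, 'fy': 438.277, 'cx': 319.309, 'cy': 194.975, 'D': [0.017, 0.0, 0.0, 0.0, 0.0], 'origin': [0.372, -0.05, 0.933], 'rotation': [-0.703, -0.055, 0.041, 0.708]}
pin 0.54 [218. 234.] [0.4173 0.184  0.004 ]
pin 0.26 [342. 197.] [ 0.4946 -0.0801  0.004 ]
gauge 0.96 [343. 182.] [ 0.5284 -0.0819  0.    ]
go_gap 0.64 [341. 198.] [ 0.4924 -0.0781  0.008 ]
go_gap 0.54 [426. 230.] [ 0.4234 -0.2536  0.008 ]
pocket 0.59 [341. 187.] [ 0.5148 -0.0779  0.008 ]
round_stand 0.61 [219. 236.] [0.4135 0.1833 0.    ]
square_stand 0.93 [423. 236.] [ 0.4108 -0.2488  0.    ]
square_stand 0.7 [294. 252.] [0.3797 0.0234 0.    ]
square_stand_hole 0.82 [425. 232.] [ 0.4179 -0.2484  0.03  ]
gauge_block 0.46 [289. 251.] [0.3803 0.0327 0.    ]
1.1 [ 0.15775757 -0.52693175  0.23130315] [[0.958, 0.287, 0.0], [0.287, -0.958, -0.0], [0.0, 0.0, -1.0]] 0.9994940783979395 -0.0187
```

View pics/top0.png

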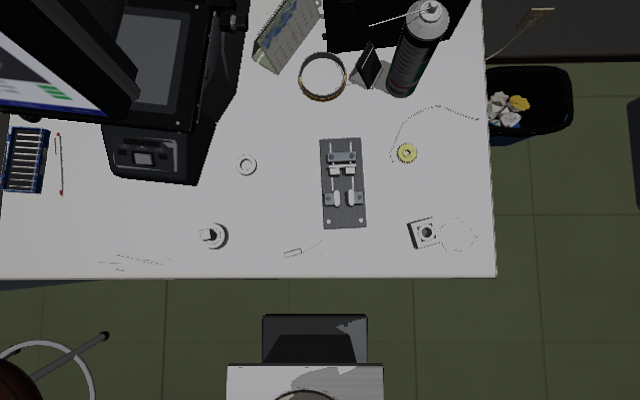

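View pics/scene0.png

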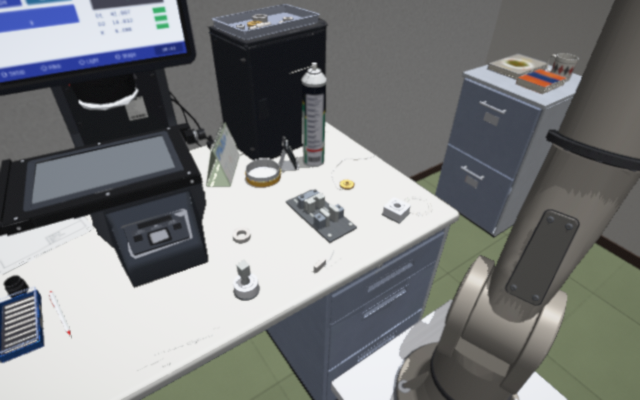

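```bash
cat > fit.py <<'E'
from h import *
def rect(P,exp):
    r=cv2.minAreaRect(np.float32(P[:,:2]*1000)); return r
out={}
for n in ('top','scene'):
    d=manip.read_camera(n)[1]
    for l in ['gauge','pin','round_stand','square_stand']:
        c=manip.cut_out(n,l)
        if not c: print(n,l,'none'); continue
        m=c[0]['pixels']; P=cloud(n,d,m); z=P[:,2]
        print(n,l,round(c[0]['conf'],2),m.sum(),'zpct',np.percentile(z,[2,20,50,80,98]).round(4))
        np.save(f'P_{n}_{l}.npy',P); cv2.imwrite(f'pics/m_{n}_{l}.png',m*255)
        (a,b)={'gauge':(.002,.016),'pin':(.074,.09),'round_stand':(.022,.036),'square_stand':(.022,.036)}[l]
        Q=P[(z>a)&(z<b)]
        if len(Q)>3:
            bb=cv2.minAreaRect(np.float32(Q[:,:2]*1000)); print('  rect',np.round(bb[0],1),np.round(bb[1],1),round(bb[2],1),len(Q),'mean',Q.mean(0).round(4))
E
python3 fit.py
```

```text
top gauge 0.96 3772 zpct [0.0057 0.008  0.0098 0.0387 0.0471]
  rect [526.9 -80.6] [194.7  90.3] 2.5 2689 mean [ 0.5209 -0.0801  0.009 ]
top pin 0.46 167 zpct [0.022  0.0621 0.0813 0.0831 0.0853]
  rect [412.5 189.6] [19.7 20.2] 11.2 115 mean [0.4123 0.1887 0.0819]
top round_stand 0.84 394 zpct [0.0024 0.018  0.0289 0.0305 0.0325]
  rect [412.4 186.3] [44.5 49.8] 87.5 305 mean [0.4113 0.1826 0.0294]
top square_stand 0.93 708 zpct [0.0032 0.0221 0.0292 0.0308 0.0332]
  rect [ 417.4 -249.1] [52.7 52.1] 15.7 564 mean [ 0.4171 -0.2478  0.0296]
scene gauge none
scene pin 0.8 238 zpct [0.0183 0.0456 0.0701 0.0818 0.084 ]
  rect [413.  192.2] [20.6 20.3] 8.8 101 mean [0.4111 0.1921 0.0812]
scene round_stand none
scene square_stand 0.57 502 zpct [0.0006 0.0102 0.0268 0.0301 0.0321]
  rect [ 418.3 -248.6] [53.5 54.3] 16.5 301 mean [ 0.4159 -0.2463  0.0289][ WARN:0@2.728] global loadsave.cpp:1063 imwrite_ Unsupported depth image for selected encoder is fallbacked to CV_8U.
```

```bash
cat >> h.py <<'E'
def rel(W):
    s,p,M=st(); y0=np.degrees(np.arctan2(M[1,0],M[0,0]))
    for x,y,z,w in W:
        t=M.T@(np.array([x,y,z])-p)/.025
        print('{"xyz":[%.2f,%.2f,%.2f],"rotation":[0,0,%.2f],"gripper":0},'%(*t,-((w-y0+180)%360-180)/5))
E
python3 - <<'E'
from h import *
W=[]
for r in (.49,.45,.41,.37,.34): W.append((r*.287,-r*.958,.231,16.7))
for k in range(1,15):
    a=-73.3+k*6.6; W.append((.34*np.cos(np.radians(a)),.34*np.sin(np.radians(a)),.231,16.7+k*83.3/15))
rel(W)
E
```

```text
{"xyz":[0.00,-2.40,0.01],"rotation":[0,0,-0.01],"gripper":0},
{"xyz":[0.00,-4.00,0.01],"rotation":[0,0,-0.01],"gripper":0},
{"xyz":[0.00,-5.60,0.01],"rotation":[0,0,-0.01],"gripper":0},
{"xyz":[0.00,-7.20,0.01],"rotation":[0,0,-0.01],"gripper":0},
{"xyz":[0.00,-8.40,0.01],"rotation":[0,0,-0.01],"gripper":0},
{"xyz":[1.57,-8.49,0.01],"rotation":[0,0,-1.12],"gripper":0},
{"xyz":[3.11,-8.76,0.01],"rotation":[0,0,-2.23],"gripper":0},
{"xyz":[4.61,-9.21,0.01],"rotation":[0,0,-3.34],"gripper":0},
{"xyz":[6.05,-9.82,0.01],"rotation":[0,0,-4.45],"gripper":0},
{"xyz":[7.41,-10.60,0.01],"rotation":[0,0,-5.56],"gripper":0},
{"xyz":[8.68,-11.53,0.01],"rotation":[0,0,-6.67],"gripper":0},
{"xyz":[9.82,-12.59,0.01],"rotation":[0,0,-7.78],"gripper":0},
{"xyz":[10.84,-13.78,0.01],"rotation":[0,0,-8.89],"gripper":0},
{"xyz":[11.71,-15.08,0.01],"rotation":[0,0,-10.00],"gripper":0},
{"xyz":[12.43,-16.48,0.01],"rotation":[0,0,-11.11],"gripper":0},
{"xyz":[12.98,-17.94,0.01],"rotation":[0,0,-12.22],"gripper":0},
{"xyz":[13.36,-19.46,0.01],"rotation":[0,0,-13.33],"gripper":0},
{"xyz":[13.56,-21.01,0.01],"rotation":[0,0,-14.45],"gripper":0},
{"xyz":[13.59,-22.58,0.01],"rotation":[0,0,-15.56],"gripper":0},
```

```bash
python3 -m handwheel '[{"xyz":[0,-1.5,0],"rotation":[0,0,0],"gripper":0},{"xyz":[0,-3,0],"rotation":[0,0,0],"gripper":0},{"xyz":[0,-4.5,0],"rotation":[0,0,0],"gripper":0},{"xyz":[0,-6,0],"rotation":[0,0,0],"gripper":0},{"xyz":[0,-7.4,0],"rotation":[0,0,0],"gripper":0},{"xyz":[0,-8.4,0],"rotation":[0,0,0],"gripper":0},{"xyz":[1.57,-8.5,0],"rotation":[0,0,-1.1],"gripper":0},{"xyz":[3.1,-8.75,0],"rotation":[0,0,-2.2],"gripper":0},{"xyz":[4.6,-9.2,0],"rotation":[0,0,-3.3],"gripper":0},{"xyz":[6.05,-9.8,0],"rotation":[0,0,-4.45],"gripper":0},{"xyz":[7.4,-10.6,0],"rotation":[0,0,-5.55],"gripper":0},{"xyz":[8.7,-11.5,0],"rotation":[0,0,-6.7],"gripper":0},{"xyz":[9.8,-12.6,0],"rotation":[0,0,-7.8],"gripper":0},{"xyz":[10.85,-13.8,0],"rotation":[0,0,-8.9],"gripper":0},{"xyz":[11.7,-15.1,0],"rotation":[0,0,-10],"gripper":0},{"xyz":[12.4,-16.5,0],"rotation":[0,0,-11.1],"gripper":0},{"xyz":[13,-17.95,0],"rotation":[0,0,-12.2],"gripper":0},{"xyz":[13.35,-19.45,0],"rotation":[0,0,-13.3],"gripper":0},{"xyz":[13.55,-21,0],"rotation":[0,0,-14.45],"gripper":0},{"xyz":[13.6,-22.6,0],"rotation":[0,0,-15.55],"gripper":0}]'
python3 - <<'E'
from h import *
s,p,M=st(); print(s['joint_positions'])
rel([(.36,.163,.2,100),(.4125,.190,.15,100),(.4125,.190,.054,100)])
E
```

```text
time: 3.27
eef_pos: [0.3215, 0.1138, 0.2317]
tool_rot: [0.001, 0.678, 0.735, 0.001]
ft_force: [-0.2, 0.2, -0.2]
opening: 1.004
[ 0.54013506 -0.15120935 -0.81101341  1.97132631 -0.11409116  1.27489782
 -0.15008064]
{"xyz":[1.84,1.69,1.27],"rotation":[0,0,-1.06],"gripper":0},
{"xyz":[2.74,3.87,3.27],"rotation":[0,0,-1.06],"gripper":0},
{"xyz":[2.74,3.86,7.11],"rotation":[0,0,-1.06],"gripper":0},
```

```bash
python3 -m handwheel '[{"xyz":[1,0.8,0.5],"rotation":[0,0,-1],"gripper":0},{"xyz":[2.2,2.2,1.5],"rotation":[0,0,-1],"gripper":0},{"xyz":[2.7,3.6,2.6],"rotation":[0,0,-1],"gripper":0},{"xyz":[2.7,3.8,2.6],"rotation":[0,0,-1],"gripper":0},{"xyz":[2.7,3.8,2.6],"rotation":[0,0,-1],"gripper":0},{"xyz":[2.7,3.8,2.6],"rotation":[0,0,-1],"gripper":0}]'
python3 - <<'E'
from h import *
s,p,M=st(); print(s['joint_positions'],p)
im,d=manip.read_camera('scene'); cv2.imwrite('pics/s1.png',cv2.resize(im[130:330,150:400,::-1],None,fx=3,fy=3))
rel([(.4125,.190,.15,100),(.4125,.190,.054,100)])
E
```

```text
time: 3.77
eef_pos: [0.4104, 0.1868, 0.1655]
tool_rot: [-0.002, 0.646, 0.763, -0.001]
ft_force: [0.4, 1.2, 0.2]
opening: 1.001
[ 0.34234523  0.28709372 -0.96083602  1.84221017  0.2543676   1.14654203
 -0.54084854] [0.41041426 0.18684836 0.16550047]
{"xyz":[0.12,0.11,0.65],"rotation":[0,0,-0.11],"gripper":0},
{"xyz":[0.12,0.12,4.49],"rotation":[0,0,-0.11],"gripper":0},
```

View pics/s1.png

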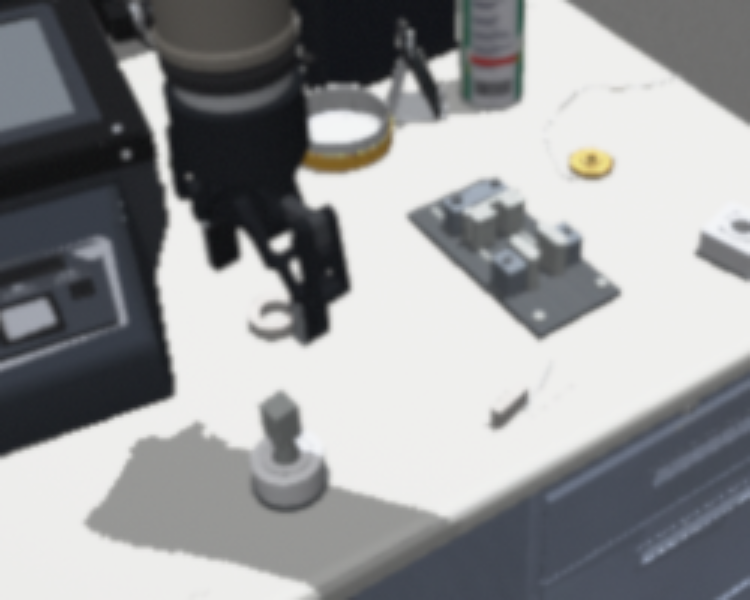

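```bash
python3 -m handwheel '[{"xyz":[0.1,0.1,1.5],"rotation":[0,0,-0.1],"gripper":0},{"xyz":[0.1,0.1,3],"rotation":[0,0,-0.1],"gripper":0},{"xyz":[0.1,0.1,4.2],"rotation":[0,0,-0.1],"gripper":0},{"xyz":[0.1,0.1,4.6],"rotation":[0,0,-0.1],"gripper":0},{"xyz":[0.1,0.1,4.6],"rotation":[0,0,-0.1],"gripper":0.4},{"xyz":[0.1,0.1,4.6],"rotation":[0,0,-0.1],"gripper":0.7},{"xyz":[0.1,0.1,4.6],"rotation":[0,0,-0.1],"gripper":0.9},{"xyz":[0.1,0.1,4.6],"rotation":[0,0,-0.1],"gripper":1},{"xyz":[0.1,0.1,4.6],"rotation":[0,0,-0.1],"gripper":1},{"xyz":[0.1,0.1,4.6],"rotation":[0,0,-0.1],"gripper":1},{"xyz":[0.1,0.1,4.6],"rotation":[0,0,-0.1],"gripper":1},{"xyz":[0.1,0.1,4.6],"rotation":[0,0,-0.1],"gripper":1}]' 60
```

```text
time: 4.82
eef_pos: [0.414, 0.1898, 0.0528]
tool_rot: [0.001, 0.643, 0.766, 0.001]
ft_force: [-0.8, -1.2, 6.2]
opening: 0.226
```

```bash
python3 -m handwheel '[{"xyz":[0,0,-1],"rotation":[0,0,0],"gripper":1},{"xyz":[0,0,-2.2],"rotation":[0,0,0],"gripper":1},{"xyz":[0,0,-2.6],"rotation":[0,0,0],"gripper":1},{"xyz":[0,0,-2.6],"rotation":[0,0,0],"gripper":1}]'
python3 - <<'E'
from h import *
rel([(.43,-.084,.112,92.5)])
E
```

```text
time: 5.15
eef_pos: [0.4152, 0.1907, 0.1191]
tool_rot: [0.002, 0.643, 0.765, 0.003]
ft_force: [-0.1, 1.2, -0.5]
opening: 0.223
{"xyz":[-10.93,-1.31,0.27],"rotation":[0,0,1.48],"gripper":0},
```

```bash
python3 -m handwheel '[{"xyz":[-1,-0.1,0],"rotation":[0,0,0.2],"gripper":1},{"xyz":[-2.4,-0.3,0],"rotation":[0,0,0.4],"gripper":1},{"xyz":[-3.9,-0.5,0],"rotation":[0,0,0.6],"gripper":1},{"xyz":[-5.4,-0.7,0],"rotation":[0,0,0.8],"gripper":1},{"xyz":[-6.9,-0.85,0.1],"rotation":[0,0,1],"gripper":1},{"xyz":[-8.4,-1,0.1],"rotation":[0,0,1.2],"gripper":1},{"xyz":[-9.7,-1.2,0.2],"rotation":[0,0,1.4],"gripper":1},{"xyz":[-10.6,-1.3,0.2],"rotation":[0,0,1.5],"gripper":1},{"xyz":[-10.9,-1.3,0.2],"rotation":[0,0,1.5],"gripper":1},{"xyz":[-10.9,-1.3,0.2],"rotation":[0,0,1.5],"gripper":1},{"xyz":[-10.9,-1.3,0.2],"rotation":[0,0,1.5],"gripper":1},{"xyz":[-10.9,-1.3,0.2],"rotation":[0,0,1.5],"gripper":1}]'
python3 - <<'E'
from h import *
s,p,M=st(); print(s['joint_positions'],p,M.round(3).tolist())
for n in('top','scene'):
    im,d=manip.read_camera(n)
    c=manip.cut_out(n,'pin')
    for k in c[:2]:
        P=cloud(n,d,k['pixels']); print(n,round(k['conf'],2),len(P))
        for a in np.arange(P[:,2].min(),P[:,2].max(),.012):
            Q=P[(P[:,2]>=a)&(P[:,2]<a+.012)]
            if len(Q)>3: print('  z%.3f'%a,len(Q),Q.min(0).round(4)[:2],Q.max(0).round(4)[:2],np.median(Q,0).round(4)[:2])
    m=manip.mark_of(n,'pin'); print([(round(k['conf'],2),np.round([k['at'][1]*640,k['at'][0]*400],1)) for k in m[:2]])
    if n=='scene': cv2.imwrite('pics/s2.png',cv2.resize(im[110:290,220:420,::-1],None,fx=3.3,fy=3.3))
E
```

```text
time: 6.15
eef_pos: [0.4276, -0.0824, 0.111]
tool_rot: [-0.001, 0.691, 0.723, 0.0]
ft_force: [0.2, 0.7, -0.8]
opening: 0.222
[ 0.85639477  0.29284545 -0.82905443  1.95803294  0.25446037  0.9983495
 -0.0455994 ] [ 0.42760207 -0.08240303  0.11095391] [[-0.045, 0.999, -0.001], [0.999, 0.045, 0.001], [0.001, -0.001, -1.0]]
top 0.52 1039
  z0.003 692 [ 0.5665 -0.122 ] [ 0.6233 -0.0332] [ 0.6031 -0.0764]
  z0.015 21 [ 0.566  -0.1075] [ 0.5749 -0.0483] [ 0.5672 -0.08  ]
  z0.027 134 [ 0.5612 -0.1068] [ 0.5875 -0.0483] [ 0.5702 -0.0797]
  z0.039 192 [ 0.5556 -0.1066] [ 0.5865 -0.0484] [ 0.5765 -0.0754]
[]
scene 0.49 153
  z0.066 24 [ 0.4201 -0.0852] [ 0.429  -0.0726] [ 0.4225 -0.0777]
  z0.078 23 [ 0.4184 -0.0839] [ 0.4283 -0.0729] [ 0.4232 -0.0758]
  z0.090 25 [ 0.4193 -0.0853] [ 0.4306 -0.0726] [ 0.423  -0.0761]
  z0.102 14 [ 0.419  -0.0796] [ 0.4348 -0.0702] [ 0.426  -0.0726]
  z0.114 23 [ 0.42   -0.0726] [ 0.4374 -0.0695] [ 0.4283 -0.0711]
  z0.126 23 [ 0.4218 -0.0727] [ 0.4373 -0.0705] [ 0.4303 -0.0715]
  z0.138 21 [ 0.421  -0.0828] [ 0.4379 -0.0696] [ 0.4318 -0.075 ]
[(0.45, array([343.6, 217.4]))]
```

View pics/s2.png

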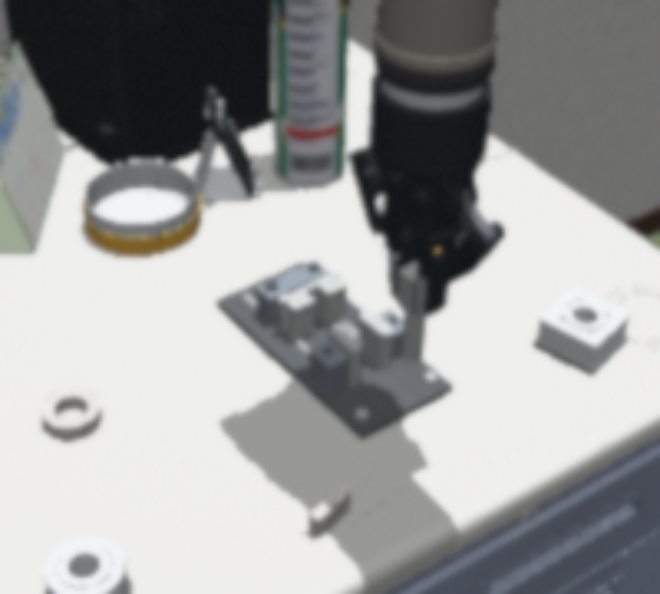

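```bash
cat > g.py <<'E'
from h import *
from scipy.optimize import least_squares
for n in('top','scene'):
    d=np.load(n+'0.npy'); P=cloud(n,d,np.ones(d.shape,bool))
    P=P[(abs(P[:,0]-.527)<.125)&(abs(P[:,1]+.08)<.07)&(P[:,2]<.06)]
    Q=P[(P[:,2]>.005)]
    bb=cv2.minAreaRect(np.float32(Q[:,:2]*1000)); print(n,'rect',bb)
    a=np.radians(bb[2] if bb[1][0]>bb[1][1] else bb[2]-90); c=np.array(bb[0])/1000
    G=(P[:,:2]-c)@np.array([[np.cos(a),-np.sin(a)],[np.sin(a),np.cos(a)]])+[.0125,0]
    T=P[:,2]>.038; 
    for x0,x1 in((-.042,-.036),(-.036,-.014),(-.014,-.008),(.015,.06),(.06,.1)):
        y=np.sort(G[T&(G[:,0]>x0)&(G[:,0]<x1)][:,1]*1000)
        if len(y)>4:
            L=y[y>0];Rr=y[y<0]; print('  x',x0,'left',np.percentile(L,[1,99]).round(1) if len(L) else '', 'right',np.percentile(Rr,[1,99]).round(1) if len(Rr) else '')
    gx=G[T][:,0]*1000; print('  jaw x hist',np.histogram(gx,np.arange(-60,110,5))[0])
n='scene'; im,d=manip.read_camera(n); P=cloud(n,d,np.ones(d.shape,bool))
s,p,M=st(); P=P[(abs(P[:,0]-p[0])<.02)&(abs(P[:,1]-p[1])<.02)&(P[:,2]>.064)&(P[:,2]<.102)]
f=lambda v:np.hypot(P[:,0]-v[0]-v[2]*(P[:,2]-.08),P[:,1]-v[1]-v[3]*(P[:,2]-.08))-.008
r=least_squares(f,[*p[:2],0,0],loss='soft_l1',f_scale=.001)
print('shank',len(P),r.x.round(4),'rms',np.sqrt((r.fun**2).mean()),'tcp',p,'delta mm',(r.x[:2]-p[:2])*1000, 'zmin',P[:,2].min())
E
python3 g.py
```

```text
top rect ((527.8314208984375, -79.86576843261719), (136.89053344726562, 244.9487762451172), 89.85020446777344)
  x -0.042 left [ 7.6 35.7] right [-37.1 -12.6]
  x -0.036 left [ 7.5 36.2] right [-41.7 -10.9]
  x -0.014 left [ 9.5 15.6] right [-39.7 -11.4]
  x 0.015 left [ 0.6 29.7] right [-27.2  -1.3]
  x 0.06 left [ 0.4 31.6] right [-26.7  -1.7]
  jaw x hist [ 0  0  0 13 45 63 72 61 61 34  4  0  0  0  0  0 23 49 47 59 51  0 44 62
 63 54  9  0  0  0  0  0  0]
scene rect ((526.94189453125, -78.18103790283203), (197.64300537109375, 90.90970611572266), 2.6360456943511963)
  x -0.042 left [ 9.2 37.2] right [-38.1 -10.1]
  x -0.036 left [ 8.  39.4] right [-38.6  -8.3]
  x -0.014 left [10.3 33.1] right [-21.5 -11.1]
  x 0.015 left [ 0.9 27.7] right [-28.4  -1.4]
  x 0.06 left [ 1.2 30.2] right [-29.7  -0.3]
  jaw x hist [ 0  0  0 18 32 31 39 28 28 19  2  0  0  0  0  0 14 37 25 34 23  0 19 30
 30 18  7  0  0  0  0  0  0]
shank 81 [ 4.285e-01 -8.270e-02  2.620e-02  1.000e-04] rms 0.0009595388683447266 tcp [ 0.42796787 -0.08406836  0.1113615 ] delta mm [0.54933065 1.35225378] zmin 0.06521187044434462
```

```bash
python3 -m handwheel '[{"xyz":[0,0,1],"rotation":[0,0,0],"gripper":1},{"xyz":[0,0.2,1.8],"rotation":[0,0,0],"gripper":1},{"xyz":[0,0.7,1.92],"rotation":[0,0,0],"gripper":1},{"xyz":[0,1,1.92],"rotation":[0,0,0],"gripper":1},{"xyz":[0,1,1.92],"rotation":[0,0,0],"gripper":1},{"xyz":[0,1,1.92],"rotation":[0,0,0],"gripper":1},{"xyz":[0,1,1.92],"rotation":[0,0,0],"gripper":1},{"xyz":[0,1,1.92],"rotation":[0,0,0],"gripper":1}]'
cat > g2.py <<'E'
from h import *
from scipy.optimize import least_squares
n='scene'
for i in range(2):
    im,d=manip.read_camera(n); A=cloud(n,d,np.ones(d.shape,bool)); s,p,M=st()
    z0=p[2]-.049
    P=A[(abs(A[:,0]-p[0])<.02)&(abs(A[:,1]-p[1])<.02)&(A[:,2]>z0+.003)&(A[:,2]<z0+.041)]
    f=lambda v:np.hypot(P[:,0]-v[0]-v[2]*(P[:,2]-.03),P[:,1]-v[1]-v[3]*(P[:,2]-.03))-.008
    r=least_squares(f,[*p[:2],0,0],loss='soft_l1',f_scale=.001)
    w=r.x[:2]-[.5269,-.0782]; a=np.radians(2.6); g=[w[0]*np.cos(a)+w[1]*np.sin(a)+.0125,-w[0]*np.sin(a)+w[1]*np.cos(a)]
    print('shank',len(P),r.x.round(4),'tcp',p.round(4),'pin-tcp',(r.x[:2]-p[:2]).round(4),'gauge xy (scene rect)',np.round(g,4),'zmin',P[:,2].min().round(4),np.round(s['ft_force'],2))
    Q=A[(abs(A[:,0]-.527)<.125)&(abs(A[:,1]+.08)<.07)&(A[:,2]<.012)&(A[:,2]>.005)]
    print(cv2.minAreaRect(np.float32(Q[:,:2]*1000)))
    cv2.imwrite('pics/low.png',cv2.resize(im[130:270,260:420,::-1],None,fx=4.5,fy=4.5,interpolation=cv2.INTER_CUBIC))
E
python3 g2.py
```

```text
time: 7.17
eef_pos: [0.4528, -0.0838, 0.0638]
tool_rot: [0.0, 0.692, 0.722, -0.0]
ft_force: [0.4, -0.6, -0.6]
opening: 0.226
shank 79 [ 0.4534 -0.0822  0.0156 -0.0138] tcp [ 0.4527 -0.0838  0.0637] pin-tcp [0.0007 0.0016] gauge xy (scene rect) [-0.0611 -0.0007] zmin 0.0186 [-0.25 -0.26 -1.62]
((526.04833984375, -78.65472412109375), (197.4074249267578, 91.75906372070312), 3.0638973712921143)
shank 79 [ 0.4543 -0.0817 -0.0119 -0.0224] tcp [ 0.4527 -0.0839  0.0637] pin-tcp [0.0016 0.0022] gauge xy (scene rect) [-0.0601 -0.0002] zmin 0.0178 [-0.59 -0.3  -0.22]
((526.3292846679688, -78.37074279785156), (195.7589569091797, 92.5247802734375), 3.043750286102295)
```

View pics/low.png

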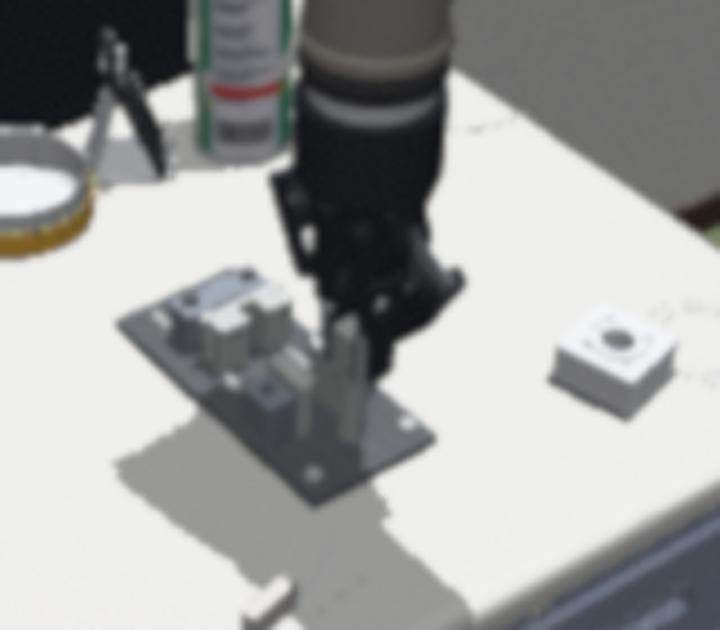

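```bash
python3 -m handwheel '[{"xyz":[0,0.3,0],"rotation":[0,0,0],"gripper":1},{"xyz":[0,0.6,0],"rotation":[0,0,0],"gripper":1},{"xyz":[0,0.6,0],"rotation":[0,0,0],"gripper":1},{"xyz":[0,0.6,0],"rotation":[0,0,0],"gripper":1}]'
python3 -m handwheel '[{"xyz":[0,0.06,0],"rotation":[0,0,0],"gripper":1},{"xyz":[0,0.12,0],"rotation":[0,0,0],"gripper":1},{"xyz":[0,0.12,0],"rotation":[0,0,0],"gripper":1}]'
python3 -m handwheel '[{"xyz":[0,0.06,0],"rotation":[0,0,0],"gripper":1},{"xyz":[0,0.12,0],"rotation":[0,0,0],"gripper":1},{"xyz":[0,0.12,0],"rotation":[0,0,0],"gripper":1}]'
```

```text
time: 7.6
eef_pos: [0.4688, -0.0828, 0.0634]
tool_rot: [0.0, 0.692, 0.722, 0.0]
ft_force: [-0.1, -0.0, -1.2]
opening: 0.221
time: 7.85
eef_pos: [0.4711, -0.0828, 0.0633]
tool_rot: [0.0, 0.692, 0.722, 0.0]
ft_force: [-1.1, -0.7, -1.1]
opening: 0.224
time: 8.1
eef_pos: [0.4743, -0.0827, 0.0634]
tool_rot: [0.0, 0.692, 0.722, 0.0]
ft_force: [-1.0, -0.3, -0.8]
opening: 0.224
```

```bash
cat > ok.sh <<'E'
python3 -c "
import sys;from h import *
s,p,M=st();f=M.T@np.array(s['ft_force']);m=M.T@np.array(s['moment']);print(round(s['time'],2),p.round(4),'Ftool',f.round(1),'M',m.round(2));sys.exit(int(np.hypot(f[0],f[1])>float(sys.argv[1])))" $1
E
for i in 1; do
python3 -m handwheel '[{"xyz":[0,0.05,0],"rotation":[0,0,0],"gripper":1},{"xyz":[0,0.1,0],"rotation":[0,0,0],"gripper":1},{"xyz":[0,0.1,0],"rotation":[0,0,0],"gripper":1}]' >/dev/null; sh ok.sh 4 &&
python3 -m handwheel '[{"xyz":[0,0.05,0],"rotation":[0,0,0],"gripper":1},{"xyz":[0,0.1,0],"rotation":[0,0,0],"gripper":1},{"xyz":[0,0.1,0],"rotation":[0,0,0],"gripper":1}]' >/dev/null&& sh ok.sh 4 &&
python3 -m handwheel '[{"xyz":[0,0.05,0],"rotation":[0,0,0],"gripper":1},{"xyz":[0,0.1,0],"rotation":[0,0,0],"gripper":1},{"xyz":[0,0.1,0],"rotation":[0,0,0],"gripper":1}]' >/dev/null&& sh ok.sh 4 &&
python3 -m handwheel '[{"xyz":[0,0.05,0],"rotation":[0,0,0],"gripper":1},{"xyz":[0,0.1,0],"rotation":[0,0,0],"gripper":1},{"xyz":[0,0.1,0],"rotation":[0,0,0],"gripper":1}]' >/dev/null&& sh ok.sh 4
done
```

```text
8.35 [ 0.4767 -0.0826  0.0634] Ftool [-0.5  0.2  2.7] M [-0.03 -0.04  0.06]
8.6 [ 0.4792 -0.0825  0.0634] Ftool [0.1 0.  2.1] M [0.02 0.   0.02]
8.85 [ 0.4817 -0.0824  0.0633] Ftool [ 0.4 -0.2  0.3] M [ 0.01 -0.02  0.05]
9.1 [ 0.4842 -0.0823  0.0634] Ftool [-0.2  0.3  0.4] M [ 0.02  0.02 -0.03]
```

```bash
python3 -m handwheel '[{"xyz":[0,0.08,0],"rotation":[0,0,0],"gripper":1},{"xyz":[0,0.16,0],"rotation":[0,0,0],"gripper":1},{"xyz":[0,0.16,0],"rotation":[0,0,0],"gripper":1}]' >/dev/null; sh ok.sh 4 &&
python3 -m handwheel '[{"xyz":[0,0.08,0],"rotation":[0,0,0],"gripper":1},{"xyz":[0,0.16,0],"rotation":[0,0,0],"gripper":1},{"xyz":[0,0.16,0],"rotation":[0,0,0],"gripper":1}]' >/dev/null&& sh ok.sh 4 &&
python3 -m handwheel '[{"xyz":[0,0.08,0],"rotation":[0,0,0],"gripper":1},{"xyz":[0,0.16,0],"rotation":[0,0,0],"gripper":1},{"xyz":[0,0.16,0],"rotation":[0,0,0],"gripper":1}]' >/dev/null&& sh ok.sh 4 &&
python3 -m handwheel '[{"xyz":[0,0.08,0],"rotation":[0,0,0],"gripper":1},{"xyz":[0,0.16,0],"rotation":[0,0,0],"gripper":1},{"xyz":[0,0.16,0],"rotation":[0,0,0],"gripper":1}]' >/dev/null&& sh ok.sh 4 &&
python3 -m handwheel '[{"xyz":[0,0.08,0],"rotation":[0,0,0],"gripper":1},{"xyz":[0,0.16,0],"rotation":[0,0,0],"gripper":1},{"xyz":[0,0.16,0],"rotation":[0,0,0],"gripper":1}]' >/dev/null&& sh ok.sh 4
```

```text
9.35 [ 0.4885 -0.0821  0.0634] Ftool [-0.7  0.   0.7] M [-0.03 -0.01 -0.04]
9.6 [ 0.4924 -0.0819  0.0634] Ftool [-0.4 -0.5  1.4] M [-0.04  0.   -0.02]
9.85 [ 0.4964 -0.0818  0.0634] Ftool [ 0.  -0.4  1.3] M [-0.04 -0.    0.03]
10.1 [ 0.5004 -0.0816  0.0634] Ftool [-0.5  0.1  1.5] M [-0.01 -0.02 -0.03]
10.35 [ 0.5044 -0.0814  0.0634] Ftool [-0.9  0.3  0.9] M [-0.01 -0.01  0.02]
```

```bash
python3 -m handwheel '[{"xyz":[0,0.08,0],"rotation":[0,0,0],"gripper":1},{"xyz":[0,0.16,0],"rotation":[0,0,0],"gripper":1},{"xyz":[0,0.16,0],"rotation":[0,0,0],"gripper":1}]' >/dev/null; sh ok.sh 4 &&
python3 -m handwheel '[{"xyz":[0,0.08,0],"rotation":[0,0,0],"gripper":1},{"xyz":[0,0.16,0],"rotation":[0,0,0],"gripper":1},{"xyz":[0,0.16,0],"rotation":[0,0,0],"gripper":1}]' >/dev/null&& sh ok.sh 4 &&
python3 -m handwheel '[{"xyz":[0,0.08,0],"rotation":[0,0,0],"gripper":1},{"xyz":[0,0.16,0],"rotation":[0,0,0],"gripper":1},{"xyz":[0,0.16,0],"rotation":[0,0,0],"gripper":1}]' >/dev/null&& sh ok.sh 4 &&
python3 -m handwheel '[{"xyz":[0,0.08,0],"rotation":[0,0,0],"gripper":1},{"xyz":[0,0.16,0],"rotation":[0,0,0],"gripper":1},{"xyz":[0,0.16,0],"rotation":[0,0,0],"gripper":1}]' >/dev/null&& sh ok.sh 4 &&
python3 -m handwheel '[{"xyz":[0,0.08,0],"rotation":[0,0,0],"gripper":1},{"xyz":[0,0.08,0],"rotation":[0,0,0],"gripper":1}]' >/dev/null&& sh ok.sh 2.5 &&
python3 -m handwheel '[{"xyz":[0,0.04,0],"rotation":[0,0,0],"gripper":1},{"xyz":[0,0.04,0],"rotation":[0,0,0],"gripper":1}]' >/dev/null&& sh ok.sh 2.5 &&
python3 -m handwheel '[{"xyz":[0,0.04,0],"rotation":[0,0,0],"gripper":1},{"xyz":[0,0.04,0],"rotation":[0,0,0],"gripper":1}]' >/dev/null&& sh ok.sh 2.5 &&
python3 -m handwheel '[{"xyz":[0,0.04,0],"rotation":[0,0,0],"gripper":1},{"xyz":[0,0.04,0],"rotation":[0,0,0],"gripper":1}]' >/dev/null&& sh ok.sh 2.5 &&
python3 -m handwheel '[{"xyz":[0,0.04,0],"rotation":[0,0,0],"gripper":1},{"xyz":[0,0.04,0],"rotation":[0,0,0],"gripper":1}]' >/dev/null&& sh ok.sh 2.5
```

```text
10.6 [ 0.5084 -0.0813  0.0634] Ftool [-0.3 -0.9  0.6] M [-0.02  0.04 -0.01]
10.85 [ 0.5124 -0.0811  0.0634] Ftool [-1.1 -0.3  1.2] M [ 0.06 -0.01 -0.08]
11.1 [ 0.5164 -0.0809  0.0634] Ftool [-0.3  1.2  1.6] M [ 0.02 -0.02 -0.06]
11.35 [ 0.5204 -0.0808  0.0634] Ftool [-0.1  0.4  0.6] M [-0.03  0.07  0.03]
11.52 [ 0.5222 -0.0807  0.0633] Ftool [-0.5  0.4  1.2] M [-0.01  0.02  0.  ]
11.68 [ 0.523  -0.0807  0.0633] Ftool [0.1 0.2 1. ] M [ 0.01 -0.02  0.02]
11.85 [ 0.524  -0.0806  0.0633] Ftool [-0.6  0.3  1. ] M [ 0.   -0.01 -0.04]
12.02 [ 0.525  -0.0806  0.0633] Ftool [-0.1 -0.4  1.1] M [-0.01 -0.   -0.05]
12.18 [ 0.526  -0.0805  0.0633] Ftool [-0.5 -0.2  1.7] M [-0.02  0.   -0.06]
```

```bash
python3 -m handwheel '[{"xyz":[0,0.04,0],"rotation":[0,0,0],"gripper":1},{"xyz":[0,0.04,0],"rotation":[0,0,0],"gripper":1}]' >/dev/null; sh ok.sh 2.2 &&
python3 -m handwheel '[{"xyz":[0,0.04,0],"rotation":[0,0,0],"gripper":1},{"xyz":[0,0.04,0],"rotation":[0,0,0],"gripper":1}]' >/dev/null&& sh ok.sh 2.2 &&
python3 -m handwheel '[{"xyz":[0,0.04,0],"rotation":[0,0,0],"gripper":1},{"xyz":[0,0.04,0],"rotation":[0,0,0],"gripper":1}]' >/dev/null&& sh ok.sh 2.2 &&
python3 -m handwheel '[{"xyz":[0,0.04,0],"rotation":[0,0,0],"gripper":1},{"xyz":[0,0.04,0],"rotation":[0,0,0],"gripper":1}]' >/dev/null&& sh ok.sh 2.2 &&
python3 -m handwheel '[{"xyz":[0,0.04,0],"rotation":[0,0,0],"gripper":1},{"xyz":[0,0.04,0],"rotation":[0,0,0],"gripper":1}]' >/dev/null&& sh ok.sh 2.2 &&
python3 -m handwheel '[{"xyz":[0,0.04,0],"rotation":[0,0,0],"gripper":1},{"xyz":[0,0.04,0],"rotation":[0,0,0],"gripper":1}]' >/dev/null&& sh ok.sh 2.2 &&
python3 -m handwheel '[{"xyz":[0,0.04,0],"rotation":[0,0,0],"gripper":1},{"xyz":[0,0.04,0],"rotation":[0,0,0],"gripper":1}]' >/dev/null&& sh ok.sh 2.2 &&
python3 -m handwheel '[{"xyz":[0,0.04,0],"rotation":[0,0,0],"gripper":1},{"xyz":[0,0.04,0],"rotation":[0,0,0],"gripper":1}]' >/dev/null&& sh ok.sh 2.2
```

```text
12.35 [ 0.527  -0.0805  0.0633] Ftool [0.1 0.1 1.1] M [0.01 0.   0.  ]
12.52 [ 0.528  -0.0804  0.0633] Ftool [-0.   0.2  1.6] M [ 0.01 -0.02 -0.01]
12.68 [ 0.529  -0.0804  0.0633] Ftool [0.2 1.1 0.2] M [-0.03 -0.    0.01]
12.85 [ 0.53   -0.0804  0.0633] Ftool [0.1 0.9 1.5] M [ 0.06  0.01 -0.04]
13.02 [ 0.531  -0.0803  0.0633] Ftool [0.1 0.1 0.8] M [0.01 0.04 0.01]
13.18 [ 0.532  -0.0802  0.0633] Ftool [ 0.1 -0.6  1. ] M [-0.    0.01  0.02]
13.35 [ 0.5329 -0.0803  0.0633] Ftool [ 0.1 -0.   0.9] M [-0.   -0.02 -0.03]
13.52 [ 0.5333 -0.0804  0.0631] Ftool [-0.2 -1.5  0.4] M [ 0.25 -0.08 -0.01]
```

```bash
python3 -m handwheel '[{"xyz":[0,0.02,0],"rotation":[0,0,0],"gripper":1},{"xyz":[0,0.02,0],"rotation":[0,0,0],"gripper":1}]' >/dev/null; sh ok.sh 6 &&
python3 -m handwheel '[{"xyz":[0,0.02,0],"rotation":[0,0,0],"gripper":1},{"xyz":[0,0.02,0],"rotation":[0,0,0],"gripper":1}]' >/dev/null&& sh ok.sh 6 &&
python3 -m handwheel '[{"xyz":[0,0.02,0],"rotation":[0,0,0],"gripper":1},{"xyz":[0,0.02,0],"rotation":[0,0,0],"gripper":1}]' >/dev/null&& sh ok.sh 6
```

```text
13.68 [ 0.5336 -0.0805  0.063 ] Ftool [ 0.3 -0.8  0.9] M [ 0.48 -0.12  0.02]
13.85 [ 0.5339 -0.0805  0.063 ] Ftool [-0.7 -2.8  0.3] M [ 0.73 -0.21 -0.04]
14.02 [ 0.5341 -0.0805  0.0629] Ftool [-1.6 -4.3 -0.4] M [ 1.04 -0.23  0.02]
```

```bash
python3 -m handwheel '[{"xyz":[0,0.02,0],"rotation":[0,0,0],"gripper":1},{"xyz":[0,0.02,0],"rotation":[0,0,0],"gripper":1}]' >/dev/null; sh ok.sh 8 &&
python3 -m handwheel '[{"xyz":[0,0.02,0],"rotation":[0,0,0],"gripper":1},{"xyz":[0,0.02,0],"rotation":[0,0,0],"gripper":1}]' >/dev/null&& sh ok.sh 8 
python3 -m handwheel '[{"xyz":[0,0,0],"rotation":[0,0,0],"gripper":1},{"xyz":[0,0,0],"rotation":[0,0,0],"gripper":1}]' >/dev/null; sh ok.sh 8
```

```text
14.18 [ 0.5344 -0.0805  0.0629] Ftool [-1.3 -5.6 -1.4] M [ 1.3  -0.28  0.01]
14.35 [ 0.5346 -0.0805  0.0629] Ftool [-0.6 -5.6 -1. ] M [ 1.45 -0.21 -0.  ]
14.52 [ 0.5345 -0.0805  0.0629] Ftool [-0.4 -5.9 -1. ] M [ 1.5  -0.21  0.04]
```

```bash
python3 -m handwheel '[{"xyz":[0,0.02,0],"rotation":[0,0,0],"gripper":1},{"xyz":[0,0.04,0],"rotation":[0,0,0],"gripper":1},{"xyz":[0,0.04,0],"rotation":[0,0,0],"gripper":1}]' >/dev/null; sh ok.sh 10
python3 -m handwheel '[{"xyz":[0,0,0],"rotation":[0,0,0],"gripper":1},{"xyz":[0,0,0],"rotation":[0,0,0],"gripper":1},{"xyz":[0,0,0],"rotation":[0,0,0],"gripper":1}]' >/dev/null; sh ok.sh 10
python3 -m handwheel '[{"xyz":[0,0,0],"rotation":[0,0,0],"gripper":1}]' >/dev/null; sh ok.sh 10
```

```text
14.77 [ 0.5348 -0.0805  0.0628] Ftool [-1.2 -7.  -3.4] M [ 1.76 -0.23 -0.01]
15.02 [ 0.5348 -0.0805  0.0628] Ftool [-1.1 -6.7 -2.5] M [ 1.77 -0.22 -0.03]
15.1 [ 0.5348 -0.0805  0.0628] Ftool [-0.9 -7.5 -2.7] M [ 1.76 -0.2  -0.03]
```

```bash
python3 -m handwheel '[{"xyz":[0,0.03,0],"rotation":[0,0,0],"gripper":1},{"xyz":[0,0.06,0],"rotation":[0,0,0],"gripper":1},{"xyz":[0,0.06,0],"rotation":[0,0,0],"gripper":1}]' >/dev/null; sh ok.sh 10
python3 -m handwheel '[{"xyz":[0,0,0],"rotation":[0,0,0],"gripper":1},{"xyz":[0,0,0],"rotation":[0,0,0],"gripper":1},{"xyz":[0,0,0],"rotation":[0,0,0],"gripper":1},{"xyz":[0,0,0],"rotation":[0,0,0],"gripper":1},{"xyz":[0,0,0],"rotation":[0,0,0],"gripper":1}]' >/dev/null; sh ok.sh 10
python3 -m handwheel '[{"xyz":[0,0,0],"rotation":[0,0,0],"gripper":1},{"xyz":[0,0,0],"rotation":[0,0,0],"gripper":1},{"xyz":[0,0,0],"rotation":[0,0,0],"gripper":1},{"xyz":[0,0,0],"rotation":[0,0,0],"gripper":1}]' >/dev/null; sh ok.sh 10
```

```text
15.35 [ 0.5353 -0.0805  0.0627] Ftool [-1.5 -8.9 -3.9] M [ 2.22 -0.27 -0.01]
15.77 [ 0.5353 -0.0805  0.0627] Ftool [-0.2 -9.3 -4.8] M [ 2.18 -0.26  0.01]
16.1 [ 0.5353 -0.0805  0.0627] Ftool [-1.4 -8.8 -3.4] M [ 2.19 -0.22 -0.03]
```

```bash
python3 -m handwheel '[{"xyz":[0,0,0],"rotation":[0,0,0],"gripper":1},{"xyz":[0,0,0],"rotation":[0,0,0],"gripper":1},{"xyz":[0,0,0],"rotation":[0,0,0],"gripper":1},{"xyz":[0,0,0],"rotation":[0,0,0],"gripper":1}]' >/dev/null; sh ok.sh 11
python3 -m handwheel '[{"xyz":[0,-0.1,0],"rotation":[0,0,0],"gripper":1},{"xyz":[0,-0.25,0],"rotation":[0,0,0],"gripper":1},{"xyz":[0,-0.4,0],"rotation":[0,0,0],"gripper":1},{"xyz":[0,-0.4,0],"rotation":[0,0,0],"gripper":1}]' >/dev/null; sh ok.sh 4 &&
python3 -m handwheel '[{"xyz":[0,-0.15,0],"rotation":[0,0,0],"gripper":1},{"xyz":[0,-0.3,0],"rotation":[0,0,0],"gripper":1},{"xyz":[0,-0.3,0],"rotation":[0,0,0],"gripper":1}]' >/dev/null; sh ok.sh 4 &&
python3 -m handwheel '[{"xyz":[0,-0.1,0],"rotation":[0,0,0],"gripper":1},{"xyz":[0,-0.2,0],"rotation":[0,0,0],"gripper":1},{"xyz":[0,-0.2,0],"rotation":[0,0,0],"gripper":1}]' >/dev/null; sh ok.sh 4 &&
python3 -m handwheel '[{"xyz":[0,-0.1,0],"rotation":[0,0,0],"gripper":1},{"xyz":[0,-0.2,0],"rotation":[0,0,0],"gripper":1},{"xyz":[0,-0.2,0],"rotation":[0,0,0],"gripper":1}]' >/dev/null; sh ok.sh 4
```

```text
16.43 [ 0.5353 -0.0805  0.0627] Ftool [-1.  -9.5 -4.6] M [ 2.23 -0.24 -0.04]
16.77 [ 0.5298 -0.0798  0.0638] Ftool [ 0.4 -1.   1. ] M [-0.05  0.03 -0.01]
17.02 [ 0.5209 -0.0806  0.0634] Ftool [-0.5 -0.3  1.7] M [-0.01  0.02  0.04]
17.27 [ 0.5157 -0.081   0.0632] Ftool [0.  0.2 0.9] M [ 0.05 -0.02 -0.01]
17.52 [ 0.5107 -0.0812  0.0632] Ftool [-0.2  0.3  0.7] M [-0.02  0.03  0.02]
```

```bash
python3 -m handwheel '[{"xyz":[0,-0.1,0],"rotation":[0,0,0],"gripper":1},{"xyz":[0,-0.2,0],"rotation":[0,0,0],"gripper":1},{"xyz":[0,-0.3,0],"rotation":[0,0,0],"gripper":1},{"xyz":[0,-0.3,0],"rotation":[0,0,0],"gripper":1}]' >/dev/null; sh ok.sh 4 &&
python3 -m handwheel '[{"xyz":[0,-0.1,0],"rotation":[0,0,0],"gripper":1},{"xyz":[0,-0.2,0],"rotation":[0,0,0],"gripper":1},{"xyz":[0,-0.3,0],"rotation":[0,0,0],"gripper":1},{"xyz":[0,-0.3,0],"rotation":[0,0,0],"gripper":1}]' >/dev/null; sh ok.sh 4 &&
python3 -m handwheel '[{"xyz":[0,-0.1,0],"rotation":[0,0,0],"gripper":1},{"xyz":[0,-0.2,0],"rotation":[0,0,0],"gripper":1},{"xyz":[0,-0.3,0],"rotation":[0,0,0],"gripper":1},{"xyz":[0,-0.4,0],"rotation":[0,0,0],"gripper":1},{"xyz":[0,-0.4,0],"rotation":[0,0,0],"gripper":1}]' >/dev/null; sh ok.sh 4 &&
python3 -m handwheel '[{"xyz":[0,-0.1,0],"rotation":[0,0,0],"gripper":1},{"xyz":[0,-0.2,0],"rotation":[0,0,0],"gripper":1},{"xyz":[0,-0.4,0],"rotation":[0,0,0],"gripper":1},{"xyz":[0,-0.7,0],"rotation":[0,0,0],"gripper":1},{"xyz":[0,-1.1,0],"rotation":[0,0,0],"gripper":1},{"xyz":[0,-1.5,0],"rotation":[0,0,0],"gripper":1},{"xyz":[0,-1.9,0],"rotation":[0,0,0],"gripper":1},{"xyz":[0,-1.9,0],"rotation":[0,0,0],"gripper":1},{"xyz":[0,-1.9,0],"rotation":[0,0,0],"gripper":1},{"xyz":[0,-1.9,0],"rotation":[0,0,0],"gripper":1}]' >/dev/null; sh ok.sh 4; python3 g2.py
```

```text
17.85 [ 0.5031 -0.0816  0.0632] Ftool [ 0.2 -0.2  1.3] M [-0.01 -0.   -0.04]
18.18 [ 0.4956 -0.0819  0.0632] Ftool [ 0.2 -0.7  2.2] M [ 0.   -0.01 -0.01]
18.6 [ 0.4856 -0.0823  0.0632] Ftool [-0.8 -1.3  0. ] M [0.02 0.05 0.03]
19.43 [ 0.4393 -0.0844  0.0636] Ftool [0.4 0.7 1.1] M [-0.06 -0.05 -0.02]
shank 75 [ 0.4403 -0.083   0.0033  0.0096] tcp [ 0.4396 -0.0843  0.0636] pin-tcp [0.0007 0.0013] gauge xy (scene rect) [-0.0742 -0.0008] zmin 0.0183 [-0.5  -0.02 -1.4 ]
((533.2603149414062, -78.04781341552734), (211.79269409179688, 90.96995544433594), 3.0087668895721436)
shank 74 [ 0.4404 -0.0829  0.021   0.0043] tcp [ 0.4396 -0.0842  0.0635] pin-tcp [0.0007 0.0013] gauge xy (scene rect) [-0.0741 -0.0008] zmin 0.0191 [-0.43 -0.19 -0.35]
((526.4131469726562, -78.68673706054688), (196.6910858154297, 90.85318756103516), 2.6323373317718506)
```

```bash
python3 -m handwheel '[{"xyz":[0,0,-0.8],"rotation":[0,0,0],"gripper":1},{"xyz":[0,0,-1.7],"rotation":[0,0,0],"gripper":1},{"xyz":[-1,-0.3,-2],"rotation":[0,0,0],"gripper":1},{"xyz":[-2.3,-0.6,-2],"rotation":[0,0,0],"gripper":1},{"xyz":[-3.7,-0.9,-2],"rotation":[0,0,0],"gripper":1},{"xyz":[-5,-1.1,-2],"rotation":[0,0,0],"gripper":1},{"xyz":[-6,-1.2,-2],"rotation":[0,0,0],"gripper":1},{"xyz":[-6.5,-1.2,-2],"rotation":[0,0,0],"gripper":1},{"xyz":[-6.5,-1.2,-2],"rotation":[0,0,0],"gripper":1},{"xyz":[-6.5,-1.2,-2],"rotation":[0,0,0],"gripper":1},{"xyz":[-6.5,-1.2,-2],"rotation":[0,0,0],"gripper":1},{"xyz":[-6.5,-1.2,-2],"rotation":[0,0,0],"gripper":1}]'
python3 - <<'E'
from h import *
s,p,M=st(); print(s['joint_positions'],p); rel([(.4175,-.2495,.1,92.6)])
n='scene'; im,d=manip.read_camera(n); cv2.imwrite('pics/sq.png',cv2.resize(im[140:260,320:470,::-1],None,fx=4.5,fy=4.5,interpolation=cv2.INTER_CUBIC))
E
```

```text
time: 20.53
eef_pos: [0.4164, -0.2451, 0.1133]
tool_rot: [-0.0, 0.69, 0.723, 0.0]
ft_force: [0.0, -0.1, -0.8]
opening: 0.219
[ 1.09528137  0.37538427 -0.74877909  1.83915049  0.29218755  1.04089626
  0.27783455] [ 0.41643939 -0.24514363  0.11332908]
{"xyz":[-0.18,0.03,0.53],"rotation":[0,0,0.01],"gripper":0},
```

View pics/sq.png

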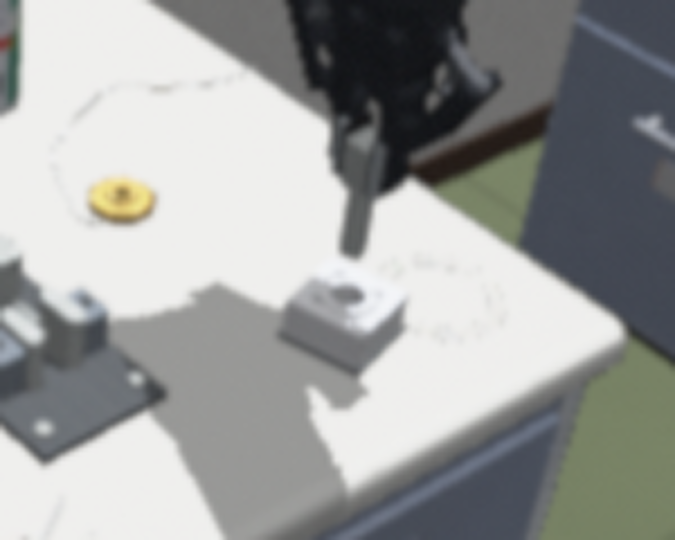

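```bash
python3 -m handwheel '[{"xyz":[-0.1,0.04,0.5],"rotation":[0,0,0],"gripper":1},{"xyz":[-0.1,0.04,0.9],"rotation":[0,0,0],"gripper":1},{"xyz":[-0.1,0.04,0.9],"rotation":[0,0,0],"gripper":1},{"xyz":[-0.1,0.04,0.9],"rotation":[0,0,0],"gripper":1},{"xyz":[-0.1,0.04,0.9],"rotation":[0,0,0],"gripper":1}]' >/dev/null; python3 g2.py | grep shank
python3 - <<'E'
from h import *
im,d=manip.read_camera('scene');P=cloud('scene',d,np.ones(d.shape,bool))
Q=P[(abs(P[:,0]-.4175)<.045)&(abs(P[:,1]+.249)<.045)&(P[:,2]>.02)&(P[:,2]<.034)]
print(cv2.minAreaRect(np.float32(Q[:,:2]*1000))); rel([(.4175,-.2495,.088,92.6)])
E
```

```text
shank 74 [ 0.4166 -0.2496  0.0177  0.0283] tcp [ 0.417  -0.2502  0.0908] pin-tcp [-0.0004  0.0006] gauge xy (scene rect) [-0.1054 -0.1662] zmin 0.0449 [-0.75 -0.36 -0.65]
shank 74 [ 0.4187 -0.2489 -0.0186 -0.0057] tcp [ 0.4171 -0.2503  0.091 ] pin-tcp [0.0015 0.0014] gauge xy (scene rect) [-0.1033 -0.1656] zmin 0.0455 [-0.02 -0.58 -0.91]
((417.9624938964844, -249.20855712890625), (54.37411117553711, 57.40813446044922), 13.852925300598145)
{"xyz":[0.03,0.01,0.12],"rotation":[0,0,-0.04],"gripper":0},
```

```bash
python3 -m handwheel '[{"xyz":[0,0,0.3],"rotation":[0,0,0],"gripper":1},{"xyz":[0,0,0.6],"rotation":[0,0,0],"gripper":1},{"xyz":[0,0,0.8],"rotation":[0,0,0],"gripper":1},{"xyz":[0,0,0.8],"rotation":[0,0,0],"gripper":1}]'>/dev/null; sh ok.sh 4 && 
python3 -m handwheel '[{"xyz":[0,0,0.2],"rotation":[0,0,0],"gripper":1},{"xyz":[0,0,0.4],"rotation":[0,0,0],"gripper":1},{"xyz":[0,0,0.56],"rotation":[0,0,0],"gripper":1},{"xyz":[0,0,0.6],"rotation":[0,0,0],"gripper":1},{"xyz":[0,0,0.6],"rotation":[0,0,0],"gripper":1},{"xyz":[0,0,0.6],"rotation":[0,0,0],"gripper":1}]'>/dev/null; sh ok.sh 4
```

```text
21.48 [ 0.4161 -0.25    0.0693] Ftool [ 0.2 -0.3  1.6] M [ 0.   -0.   -0.01]
21.98 [ 0.4169 -0.2502  0.0558] Ftool [-0.1 -0.1  0.4] M [-0.01 -0.    0.  ]
```

Now down the last couple of millimetres until the floor is felt.

```bash
python3 -m handwheel '[{"xyz":[0,0,0.05],"rotation":[0,0,0],"gripper":1},{"xyz":[0,0,0.08],"rotation":[0,0,0],"gripper":1},{"xyz":[0,0,0.08],"rotation":[0,0,0],"gripper":1}]'>/dev/null; sh ok.sh 4 
python3 -c "
from h import *;print(st()[0]['ft_force'])"
python3 -m handwheel '[{"xyz":[0,0,0.03],"rotation":[0,0,0],"gripper":1},{"xyz":[0,0,0.06],"rotation":[0,0,0],"gripper":1},{"xyz":[0,0,0.06],"rotation":[0,0,0],"gripper":1}]'>/dev/null; sh ok.sh 4
```

```text
22.23 [ 0.4168 -0.2503  0.0538] Ftool [-0.3  1.3  0.6] M [ 0.03  0.02 -0.03]
[ 1.33197935 -0.23667992 -0.55052229]
22.48 [ 0.4171 -0.2504  0.0529] Ftool [ 0.  -1.7 -3.8] M [0.31 0.15 0.01]
```

```bash
python3 -m handwheel '[{"xyz":[0,0,0],"rotation":[0,0,0],"gripper":0.6},{"xyz":[0,0,0],"rotation":[0,0,0],"gripper":0.4},{"xyz":[0,0,0],"rotation":[0,0,0],"gripper":0.2},{"xyz":[0,0,0],"rotation":[0,0,0],"gripper":0},{"xyz":[0,0,0],"rotation":[0,0,0],"gripper":0},{"xyz":[0,0,0],"rotation":[0,0,0],"gripper":0},{"xyz":[0,0,0],"rotation":[0,0,0],"gripper":0},{"xyz":[0,0,-0.5],"rotation":[0,0,0],"gripper":0},{"xyz":[0,0,-1.5],"rotation":[0,0,0],"gripper":0},{"xyz":[0,0,-3],"rotation":[0,0,0],"gripper":0},{"xyz":[0,0,-4.5],"rotation":[0,0,0],"gripper":0},{"xyz":[0,-0.8,-5.5],"rotation":[0,0,0],"gripper":0},{"xyz":[0,-1.6,-5.5],"rotation":[0,0,0],"gripper":0},{"xyz":[0,-1.6,-5.5],"rotation":[0,0,0],"gripper":0},{"xyz":[0,-1.6,-5.5],"rotation":[0,0,0],"gripper":0},{"xyz":[0,-1.6,-5.5],"rotation":[0,0,0],"gripper":0}]'
python3 - <<'E'
from h import *
n='scene'; im,d=manip.read_camera(n); cv2.imwrite('pics/end.png',cv2.resize(im[110:310,220:460,::-1],None,fx=3,fy=3,interpolation=cv2.INTER_CUBIC))
P=cloud(n,d,np.ones(d.shape,bool)); Q=P[(abs(P[:,0]-.4175)<.03)&(abs(P[:,1]+.249)<.03)&(P[:,2]>.07)&(P[:,2]<.1)]
print(len(Q),np.percentile(Q[:,2],[50,98]),cv2.minAreaRect(np.float32(Q[Q[:,2]>.076][:,:2]*1000)))
for l,r in(('gear',.014),('ring_gauge',.0),('gauge_block',0)):
    k=manip.mark_of(n,l)[:1]; print(l,[onplane(n,[k[0]['at'][1]*640,k[0]['at'][0]*400],0)[0].round(3) if k else None])
E
```

```text
time: 23.82
eef_pos: [0.377, -0.2517, 0.1893]
tool_rot: [-0.0, 0.692, 0.722, 0.0]
ft_force: [-0.0, -0.2, 0.3]
opening: 1.002
80 [0.08091758 0.08461088] ((416.50311279296875, -248.4143829345703), (20.27849578857422, 22.52077865600586), 4.873147487640381)
gear [array([ 0.589, -0.215,  0.   ])]
ring_gauge [array([0.565, 0.126, 0.   ])]
gauge_block [array([0.376, 0.025, 0.   ])]
```

View pics/end.png

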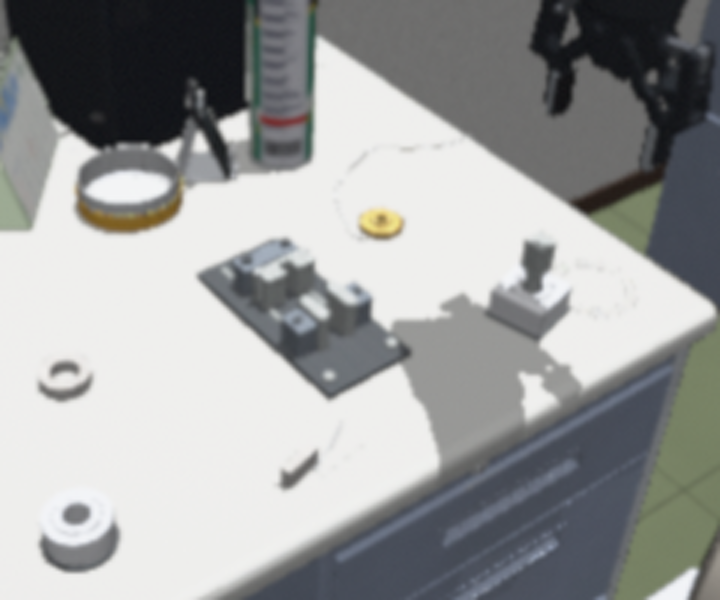

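```bash
python3 -c "
from cell import manip; print(manip.job_done())"
```

```text
the job is handed in; nothing more can be done
None
```

I gauged the pin as asked and stood it in the square stand. I handed the job in after about 24 s; it reports no verdict.

- **Go gap:** the pin went in through the front mouth and came back out the same way, foot about 14 mm up. Side forces stayed at noise level, about 1 N.
- **No-go jaws:** they stopped the pin at gauge x of about 18–20 mm. I held it there for more than 1 s at about 9 N along the push, about 10 N with the vertical part. The highest reading was about 10.6 N, below the 16 N limit. These are tool-force readings; I did not read the jaw spring joint.
- **Placing:** I felt the hole floor at a tool height of about 53 mm, the same height as when I picked the pin up. The last picture shows the pin upright in the square stand. Its head top is at about 82 mm, which means it is fully home, and the head centre is within about 2 mm of the hole axis.
- **Surroundings:** the gripper is open and clear. The ring gauge, gear and gauge block read within about 6 mm of their starting positions. That is camera and network noise, and nothing looked moved in the picture.
- **Disagreement:** the two cameras differed by about 2.5 mm sideways at the gauge. I went by the pin's position relative to the gauge within one picture, and the contact-free pass through the gap bore that out.

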